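# Load label cassettes into a gravity-feed dispenser and dispense one

### The job

Load the three label cassettes into the sloping feed lane one at a time so that they will come out thinnest first, then the middle one, then the thickest: slide each across the deck over the edge into the lane, without lifting it off the deck. When all three are lined up in the lane, press the dispenser's plunger through its soft first stop and right down to the stiff second stop, without forcing it, until the thin cassette drops out into the catch tray, then let the plunger come fully back up so that the other two move down. Do not disturb the parcel, the stamp or the cup.

Things in the scene. Friction and masses are not known exactly. Their poses are not given: they have to be found in the camera images.
- dispenser: Fixed table-top dispenser. Origin on the counter (z = 0) below the middle of the mouth edge; x points down-lane, away from the deck, y left, z up. Flat wooden loading deck 115 mm above the counter, x -210 to 0, y -170 to 170 mm, no rim except a front fence 10 mm high at x -7 to -1 mm, |y| 48 to 170 mm. The gap in the fence is the mouth. The plunger post stands left of the lane.
- mouth (a point): Middle of the mouth edge, on the deck's surface; axes as the dispenser's. Here deck ends and lane begins: a cassette pushed until its centre is 5 to 15 mm past this edge tips over and slides down by itself. Two cheeks, 20 mm high, then funnel from 83 to 54 mm wide over the first 35 mm of the lane.
- lane: Lane fixed to the dispenser: slick metal floor sloping down 25 degrees, 203 mm long, 54 mm wide between 20 mm walls. Origin on the floor at the mouth edge, x down the slope, y left, z normal to the floor. The first cassette stops by itself with its centre at x = 149 mm, the next behind it at 97 and 45. Open catch tray below its end: dispenser x 184 to 289 mm, 100 mm wide inside.
- peg (a point): Stop peg in the lane, 7 mm thick, standing 16 mm above the floor in its left half; point on its axis at floor level when the plunger is up; axes as the lane's. The plunger's first stage only takes up slack; the second draws this peg out of the lane and brings a hold peg in from the right behind the first cassette, so only the first slides out.
- post (a point): Middle of the flat top of the plunger post (70 x 70 mm, 75 mm above the counter); axes as the dispenser's. The plunger, a black round knob 40 mm in diameter and 10 mm thick, stands upright on this axis. Its height is adjustable: the top of the released knob lies 40 to 60 mm above this point and is not reported; feel for it from above.
- press1 (a joint): First stage of the plunger, m pressed: 0 released, 0.008 at the first stop. Soft spring: about 1.5 N at the start, 4 N at the stop.
- press2 (a joint): Second stage, m pressed beyond the first stop: starts at about 6 N, hard second stop at 0.010, reached at 11 to 15 N. At the second stop the peg is clear; hold it there half a second so that the cassette slides out. Springs back when let go. Over 35 N by the fingers anywhere on the dispenser counts as forcing it.
- thin: Round label cassette, a solid puck of white paper between grey flanges, 52 mm across and 15 mm thick (the thinnest of three), about 45 g (+-30 %). Origin: centre of its underside, z along its axis. Starts flat on the deck in one of three places round the mouth: about 115 mm before the edge and 92 mm left or right, or 155 mm straight before it; which lies where varies.
- medium: Round label cassette, a solid puck of white paper between grey flanges, 52 mm across and 25 mm thick (the middle one of three), about 70 g (+-30 %). Origin: centre of its underside, z along its axis. Starts flat on the deck in one of three places round the mouth: about 115 mm before the edge and 92 mm left or right, or 155 mm straight before it; which lies where varies.
- thick: Round label cassette, a solid puck of white paper between grey flanges, 52 mm across and 36 mm thick (the thickest of three), about 100 g (+-30 %). Origin: centre of its underside, z along its axis. Starts flat on the deck in one of three places round the mouth: about 115 mm before the edge and 92 mm left or right, or 155 mm straight before it; which lies where varies.
- parcel: Bystander: closed cardboard parcel 150 x 110 x 70 mm on the counter left of the dispenser. Origin: centre of its underside.
- stamp: Bystander: upright wooden hand stamp, 40 mm foot, 78 mm tall, on the counter right of the dispenser. Origin: centre of its underside.
- cup: Bystander: empty white cup, 76 mm across and 95 mm tall, on the counter right of the dispenser. Origin: centre of its underside.

How it is judged:
On the way, in this order (a step that is already met when the one before it is completed fails the run):
1. the thin cassette lies flat in the lane against the stop peg (x of thin in the frame of lane between 0.141 and 0.157 m and z of thin in the frame of lane between -0.006 and 0.006 m and linear speed of thin below 0.03 m/s), for 0.2 s.
2. the medium cassette lies in the lane right behind the thin one (all of step 1 and x of medium in the frame of lane between 0.089 and 0.105 m and z of medium in the frame of lane between -0.006 and 0.006 m and linear speed of medium below 0.03 m/s), for 0.2 s.
3. the thick cassette lies in the lane behind the medium one, all three lined up (all of step 2 and x of thick in the frame of lane between 0.037 and 0.053 m and z of thick in the frame of lane between -0.006 and 0.006 m and linear speed of thick below 0.03 m/s), for 0.2 s.
4. the plunger is pressed down to its second stop (second stage at least 8.5 mm of 10) (value of joint press2 above 0.0085 m), for 0.1 s.
At the end, for the whole second after the job is handed in: The thin cassette lies flat (within 0.3 rad) and at rest in the catch tray; the medium one lies in the lane against the stop peg and the thick one right behind it, each within 8 mm of its place along the lane and flat on its floor; both plunger stages are back up within 1 mm (x of thin in the frame of dispenser between 0.2 and 0.29 m and y of thin in the frame of dispenser between -0.05 and 0.05 m and z of thin in the frame of dispenser below 0.025 m and angle between thin's own z axis and vertical below 0.3 rad and linear speed of thin below 0.02 m/s and x of medium in the frame of lane between 0.141 and 0.157 m and z of medium in the frame of lane between -0.006 and 0.006 m and linear speed of each of medium, thick below 0.03 m/s and x of thick in the frame of lane between 0.089 and 0.105 m and z of thick in the frame of lane between -0.006 and 0.006 m and value of joint each of press1, press2 below 0.001 m); the robot touches nothing.
It fails at once if a cassette is lifted more than 20 mm above the deck (height (world z) of any of thin, medium, thick above 0.135 m).
It fails at once if the fingers push on the dispenser with more than 35 N (contact force between the fingers and dispenser above 35 N).
It fails at once if the parcel is moved more than 20 mm (distance of parcel from where it was at the start of the episode above 0.02 m).
It fails at once if the stamp is moved more than 20 mm (distance of stamp from where it was at the start of the episode above 0.02 m).
It fails at once if the cup is moved more than 20 mm (distance of cup from where it was at the start of the episode above 0.02 m).
It also fails if it takes over 72 s, if anything falls off the work surface, if the arm or the gripper's body presses on something with over 40 N, if the wrist force passes 120 N, or if a joint passes its speed limit or range.

### The arm

A 6-joint arm with a two-finger parallel gripper is mounted at the origin on the work surface. World frame = base frame: x ahead of the robot, y to its left, z up, the work surface at z = 0. Lengths are in m, angles in rad, forces in N, time in s.
With the tool pointing down it reaches from about 0.35 to 0.975 m from the base axis. Payload 4.9 kg.
Tool frame: the origin (TCP) lies midway between the tips of the shut fingers; the grasp point (between the pads) lies 19 mm behind it; z points along the fingers, y is the line along which they close (so a half turn about z gives the same grasp; the last joint's range is limited). The gripper opens to 85 mm and grips with 20 to 120 N. Pads are 22 mm wide; open, the fingers measure 114 mm over their backs; the gripper's body (76 mm by 85 mm) begins 54 mm behind the grasp point. The pads swing forward as they close: fully open they stand 13 mm farther back than shut.
Start: joints at [-1.351, 0.053, 1.613, -0, 1.476, -0.119], TCP at [0.208, -0.589, 0.231] pointing down, gripper open.
Joint ranges: [-3.01, 3.01], [-1.01, 2.22], [0.06, 2.58], [-1.02, 4.17], [0.09, 2.62], [-3.14, 3.14]. Speed limits (rad/s): [2.57, 2.57, 3.14, 3.14, 3.14, 3.14].

### API

Orientations are given as a unit quaternion [w, x, y, z].
In Python, from plant import manip, camrig, job_done gives the robot as it stands (manip), with the cameras (camrig) and the job as plain functions.
- The arm moves only by the shell command python3 shift.py 'ROWS'. ROWS is a JSON object whose key "rows" holds a list of rows, 1 to 5 of them, each of 7 numbers: the opening from 0.0 (shut) to 1.0 (fully open), then dx, dy, dz in m, then a rotation vector rx, ry, rz in rad; each row shifts and turns the commanded pose from where the row before left it, along the tool's axes as they then stand; what a row does not reach is not made up. A row lasts 1/8 s, in which the tool goes at most 0.0625 m and 0.188 rad, less where a joint would pass 70% of its speed; a pose out of reach is approached as far as the arm can. The fingers move at their own pace and stop on an object; the grip force is fixed at half the most. Time passes only in rows, so rows that do not move let the fingers close. It prints the time, the measured TCP pose, the force, the opening and the grip force at its end. Input that does not fit is refused with a message, and nothing moves.
- manip.state(): the state, without advancing time (a new reading comes with each control period).
- camrig.grab_frame(name): name is "scene" or "top" or "wrist"; returns the picture (400x640x3 uint8, red, green, blue); there is no depth.
- camrig.camera_params(name): a dict with "intrinsics" (3x3 intrinsics, pixels), "xyz" and "orientation" of the camera in the world. Camera axes: x right, y down, z forward; pixel columns grow to the right and rows downward; lengths in m; the calibration is good to about 2 mm. A picture is of the moment at which its call begins: read the wrist's pose just before it. camera_params takes no time and is no camera call; for the wrist camera it gives the pose at the moment of the call.
- job_done(): hands the job in; it is judged then, once.
The state is a dict: "time": time; "joint_pos": joint angles; "joint_vel": joint speeds; "joint_efforts": joint torques, N m; "tool_pos": TCP position; "tool_rot": TCP orientation; "contact_force": force on the tool from outside, world axes, zero at the start; "ft_torque": the same for the moment, N m; "gripper_width": opening from 0.0 (shut) to 1.0 (fully open); "grasp_force": force on a finger pad.
Only numpy, scipy, OpenCV 4.12 (cv2) and the standard library are available. Lean on these libraries where they do the work, as an engineer would, in place of code of your own. Each camera call takes 0.05 s, during which the arm holds its last target. There are 200 camera calls.

## Working session

There is one attempt and no reset: what is moved stays moved. The work goes in short steps, Python scripts to look and compute and a shell command to move; the robot and the scene stay as the last step left them, time stands still between calls to the robot, and variables do not carry over. Pictures are saved under pics/ and viewed, at most 10 in all, crops included, and the job is handed in when it is done.

```bash
ls; mkdir -p pics; cat > h.py <<'E'
import numpy as np, cv2
from scipy.spatial.transform import Rotation as R
from plant import manip, camrig, job_done
def cam(n):
    c=camrig.camera_params(n); q=c["orientation"]
    return np.array(c["intrinsics"]),np.array(c["xyz"]),R.from_quat([q[1],q[2],q[3],q[0]]).as_matrix()
def ray(n,u,v,z):
    K,p,M=cam(n); d=M@np.linalg.solve(K,[u,v,1.]); return p+d*(z-p[2])/d[2]
def proj(n,P):
    K,p,M=cam(n); c=(np.atleast_2d(P)-p)@M; q=c@K.T; return q[:,:2]/q[:,2:]
E
python3 - <<'E'
from h import *
for n in("top","scene"):
    cv2.imwrite(f"pics/{n}0.png",cv2.cvtColor(camrig.grab_frame(n),cv2.COLOR_RGB2BGR)); print(n,cam(n))
print(manip.state())
E
```

```text
pics
plant.py
shift.py
top (array([[372.712353  ,   0.        , 320.3299562 ],
       [  0.        , 372.712353  , 195.69339799],
       [  0.        ,   0.        ,   1.        ]]), array([0.46331356, 0.03009264, 1.09165022]), array([[ 0.02498766, -0.99101244,  0.13141523],
       [-0.99955332, -0.02692333, -0.01297306],
       [ 0.0163946 , -0.13103237, -0.99124252]]))
scene (array([[380.57998324,   0.        , 321.50740211],
       [  0.        , 380.57998324, 195.35681827],
       [  0.        ,   0.        ,   1.        ]]), array([ 1.03943435, -0.45213651,  0.7957161 ]), array([[ 0.67885765,  0.53652668, -0.50128975],
       [ 0.73414008, -0.48311194,  0.4771176 ],
       [ 0.01380726, -0.69191183, -0.72184997]]))
{'time': 0.1, 'joint_pos': array([-1.35096884e+00,  5.33097941e-02,  1.61417660e+00,  1.29005589e-05,
        1.47599128e+00, -1.18993810e-01]), 'joint_vel': array([ 0.00152284, -0.00070793, -0.00335733,  0.0003983 ,  0.00012945,
       -0.00027952]), 'joint_efforts': array([-4.79960217e-04, -3.94906783e+01, -3.71361530e+01, -1.87526243e-04,
        3.97270560e-03,  1.41950345e-06]), 'tool_pos': array([ 0.2076172 , -0.58890477,  0.23016231]), 'tool_rot': array([-9.41638110e-04,  9.85683970e-01,  1.68600780e-01, -4.10857766e-05]), 'contact_force': array([ 0.07408626, -0.68468105,  1.66177934]), 'ft_torque': array([0.0263788 , 0.00871324, 0.00585448]), 'grasp_force': 0.0, 'gripper_width': 1.0016662010689699}
```

View pics/top0.png

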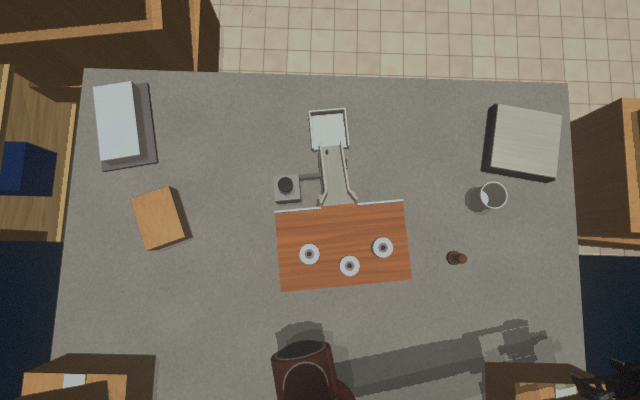

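View pics/scene0.png

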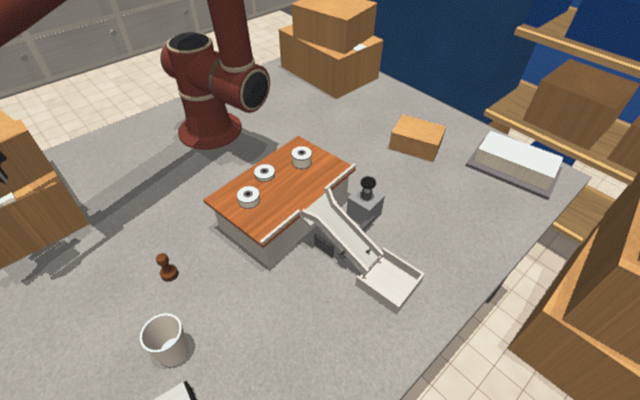

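The top view shows the deck (275–410, 200–290), pucks at about (309,254), (349,266) and (383,247), the knob at (286,185) and the tray at (328,130). The scene view has the same pucks at (302,157), (264,172) and (248,197), and the middle one looks thinnest. Next I enlarge both views.

```bash
python3 - <<'E'
import cv2,numpy as np
a=cv2.imread("pics/top0.png")[145:295,262:422]; b=cv2.imread("pics/scene0.png")[130:270,200:390]
cv2.imwrite("pics/topc.png",cv2.resize(a,None,fx=4,fy=4,interpolation=cv2.INTER_CUBIC))
cv2.imwrite("pics/scc.png",cv2.resize(b,None,fx=4,fy=4,interpolation=cv2.INTER_CUBIC))
E
```

```text
(no output)
```

View pics/topc.png

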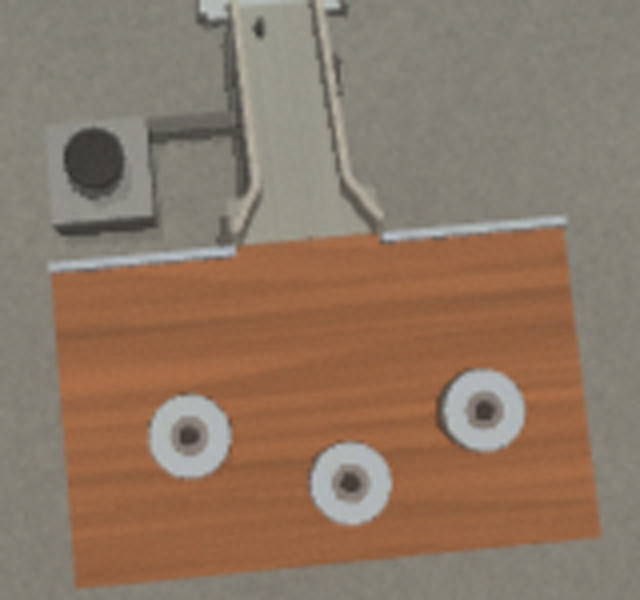

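View pics/scc.png

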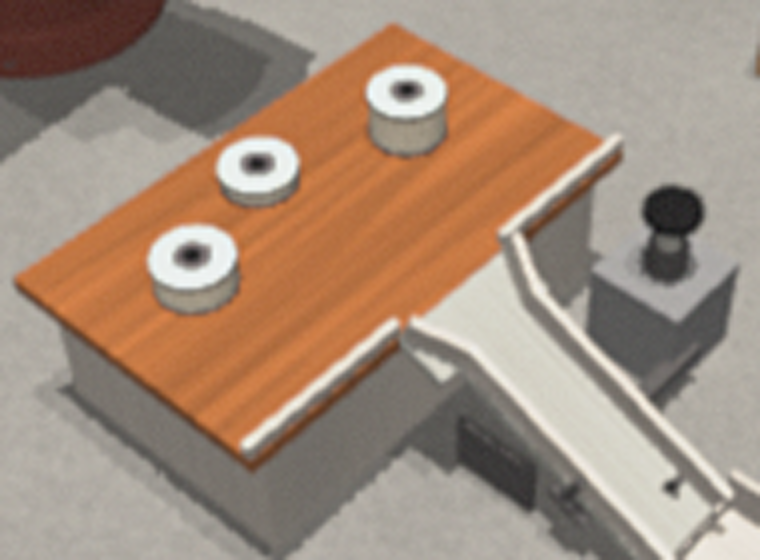

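Left puck is the thick one (tall side in the scene crop), middle is thin and right is medium. Top crop points: deck corners (77,588), (600,537); fence gap ends near (237,250), (381,238); puck tops (190,436), (350,483), (483,410); knob top (94,158).

```bash
cat >> h.py <<'E'
def c2p(u,v): return (u+.5)/4-.5+262,(v+.5)/4-.5+145
E
python3 - <<'E'
from h import *
from scipy.optimize import least_squares
# dispenser pts -> crop px
D=np.array([[-.21,.17,.115],[-.21,-.17,.115],[0,.170,.125],[0,-.170,.125],[0,.048,.115],[0,-.048,.115]])
px=np.array([c2p(*p) for p in[(77,588),(600,537),(50,263),(567,216),(238,246),(381,235)]])
def W(x,P): return np.c_[R.from_euler('z',x[2]).apply(P)+[x[0],x[1],0]]
f=lambda x:(proj("top",W(x,D))-px).ravel()
s=least_squares(f,[.5,0,.05],loss='soft_l1'); x=s.x; print("pose",x, f(x).round(1))
S=lambda u,v:((u+.5)/4-.5+200,(v+.5)/4-.5+130)
Ds=np.array([[-.21,-.17,.115],[-.21,.17,.115]]); print("scene check",proj("scene",W(x,Ds)),S(17,282),S(395,24))
def inv(P): return R.from_euler('z',-x[2]).apply(P-[x[0],x[1],0])
for n,c,cs,z in(("thick",(190,436),(406,92),.151),("thin",(350,483),(257,164),.130),("med",(483,410),(192,257),.140),("knob",(94,158),(673,211),.125)):
    a=ray("top",*c2p(*c),z); b=ray("scene",*S(*cs),z); print(n,a.round(4),b.round(4),inv(a).round(4),inv(b).round(4))
E
```

```text
pose [ 0.57050235 -0.03206478  0.11613951] [-0.3  0.4  0.7  0.5 -0.1 -0.4  0.1 -0.2 -0.4  0.1  0.  -0.4]
scene check [[202.99866581 198.81667669]
 [298.1225956  135.08121326]] (203.875, 200.125) (298.375, 135.625)
thick [0.4416 0.0421 0.151 ] [0.4417 0.0398 0.151 ] [-0.1195  0.0886  0.151 ] [-0.1196  0.0863  0.151 ]
thin [ 0.4141 -0.0602  0.13  ] [ 0.413  -0.0626  0.13  ] [-0.1586 -0.0098  0.13  ] [-0.16  -0.012  0.13 ]
med [ 0.4622 -0.143   0.14  ] [ 0.4624 -0.1465  0.14  ] [-0.1204 -0.0976  0.14  ] [-0.1206 -0.1011  0.14  ]
knob [0.6196 0.1105 0.125 ] [0.6188 0.1093 0.125 ] [0.0653 0.136  0.125 ] [0.0643 0.1348 0.125 ]
```

```bash
cat >> h.py <<'E'
X=[0.5705,-0.0325,0.1161]
def where():
    s=manip.state(); q=s["tool_rot"]; M=R.from_quat([q[1],q[2],q[3],q[0]])
    d=R.from_euler('z',-X[2]).apply(np.array(s["tool_pos"])-[X[0],X[1],0]); return s,M,d
def go(x,y,z,yaw=0):
    "tool-axis shift from now to dispenser point; rotvec to downward tool with x at yaw"
    s,M,d=where(); t=R.from_euler('z',X[2]).apply([x,y,z])+[X[0],X[1],0]
    T=R.from_euler('z',X[2]+yaw)*R.from_euler('x',np.pi)
    print("disp",d.round(4),"shift",M.inv().apply(t-s["tool_pos"]).round(4),"rot",(M.inv()*T).as_rotvec().round(4),"F",np.round(s["contact_force"],1),"w",round(s["gripper_width"],3),"t",s["time"])
E
python3 -c "
from h import *
go(-.2,-.011,.23)"
python3 shift.py '{"rows":[[0.47, 0.033, -0.0438, 0, 0, 0, 0], [0.47, 0.033, -0.0438, 0, 0, 0, 0], [0.47, 0.033, -0.0438, 0, 0, 0, 0], [0.47, 0.033, -0.0438, 0, 0, 0, 0], [0.47, 0.033, -0.0438, 0, 0, 0, 0]]}'; python3 shift.py '{"rows":[[0.47, 0.033, -0.0438, 0, 0, 0, 0], [0.47, 0.033, -0.0438, 0, 0, 0, 0], [0.47, 0.033, -0.0438, 0, 0, 0, 0], [0.47, 0.033, -0.0438, 0, 0, 0, 0], [0.47, 0.033, -0.0438, 0, 0, 0, 0]]}'; python3 shift.py '{"rows":[[0.47, 0, 0, 0, 0, 0, 0.1113], [0.47, 0, 0, 0, 0, 0, 0.1113], [0.47, 0, 0, 0, 0, 0, 0]]}';python3 -c "
from h import *
go(-.2,-.011,.15)"
```

```text
time: 0.72
tool_pos: [0.2907, -0.3262, 0.2308]
tool_rot: [-0.0, 0.986, 0.168, 0.0]
contact_force: [1.0, -0.7, -0.6]
gripper_width: 0.472
grasp_force: 0.0
time: 1.35
tool_pos: [0.3734, -0.0649, 0.2311]
tool_rot: [0.0, 0.986, 0.168, 0.0]
contact_force: [0.7, -0.3, -0.3]
gripper_width: 0.47
grasp_force: 0.0
time: 1.72
tool_pos: [0.3732, -0.0663, 0.2309]
tool_rot: [-0.0, 0.998, 0.059, -0.0]
contact_force: [-0.1, -0.4, -0.6]
gripper_width: 0.471
grasp_force: 0.0
disp [-0.1999 -0.0108  0.2309] shift [-0.      0.0003  0.0809] rot [-0.0003  0.0006  0.002 ] F [-0.1 -0.4 -0.6] w 0.471 t 1.725
```

```bash
python3 shift.py '{"rows":[[0.47, 0, 0, 0.05, 0, 0, 0], [0.47, 0, 0, 0.05, 0, 0, 0], [0.47, 0, 0, 0.005, 0, 0, 0], [0.47, 0, 0, 0, 0, 0, 0]]}'; python3 shift.py '{"rows":[[0.47, 0, 0, 0.003, 0, 0, 0], [0.47, 0, 0, 0.003, 0, 0, 0], [0.47, 0, 0, 0, 0, 0, 0]]}'; python3 -c "
from h import *
go(-.15,0,.118)
cv2.imwrite('pics/w1.png',cv2.cvtColor(camrig.grab_frame('wrist'),cv2.COLOR_RGB2BGR))"
```

```text
time: 2.22
tool_pos: [0.3738, -0.067, 0.1274]
tool_rot: [0.0, 0.998, 0.058, 0.0]
contact_force: [-0.1, 0.9, 0.7]
gripper_width: 0.474
grasp_force: 0.0
time: 2.6
tool_pos: [0.3737, -0.0668, 0.1209]
tool_rot: [0.0, 0.998, 0.058, 0.0]
contact_force: [0.6, -0.9, -0.1]
gripper_width: 0.472
grasp_force: 0.0
disp [-0.1995 -0.0113  0.1209] shift [ 0.0495 -0.0112  0.0029] rot [ 0.0004 -0.0008  0.0002] F [ 0.6 -0.9 -0.1] w 0.472 t 2.6
```

View pics/w1.png

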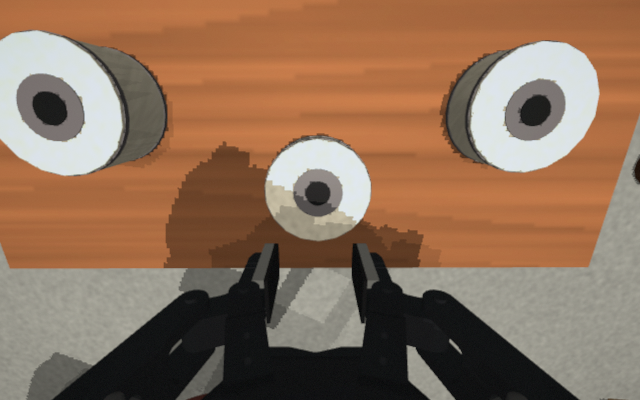

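The wrist view shows the thin puck at (318,190), with both fingertips (275 and 360, 245) just behind it and centred. That fits the cradle push.

```bash
python3 shift.py '{"rows":[[0.47, 0, 0, 0.0025, 0, 0, 0], [0.47, 0, 0, 0.002, 0, 0, 0], [0.47, 0, 0, 0, 0, 0, 0]]}'; python3 shift.py '{"rows":[[0.47, 0.01, 0, 0, 0, 0, 0], [0.47, 0.013, 0, 0, 0, 0, 0], [0.47, 0.015, -0.0025, 0, 0, 0, 0], [0.47, 0.015, -0.0025, 0, 0, 0, 0], [0.47, 0.015, -0.0025, 0, 0, 0, 0]]}';  python3 shift.py '{"rows":[[0.47, 0.015, -0.0025, 0, 0, 0, 0], [0.47, 0.015, 0, 0, 0, 0, 0], [0.47, 0.015, 0, 0, 0, 0, 0], [0.47, 0.015, 0, 0, 0, 0, 0], [0.47, 0.015, 0, 0, 0, 0, 0]]}'; python3 -c "
from h import *
go(-.012,0,.116)
cv2.imwrite('pics/w2.png',cv2.cvtColor(camrig.grab_frame('wrist'),cv2.COLOR_RGB2BGR))"
```

```text
time: 3.02
tool_pos: [0.3732, -0.0666, 0.1155]
tool_rot: [-0.0, 0.998, 0.058, -0.0]
contact_force: [-0.1, 0.4, 0.4]
gripper_width: 0.473
grasp_force: 0.0
time: 3.65
tool_pos: [0.4412, -0.0511, 0.1158]
tool_rot: [-0.0, 0.998, 0.058, 0.0]
contact_force: [-1.0, -0.5, 0.9]
gripper_width: 0.47
grasp_force: 0.1
time: 4.28
tool_pos: [0.5154, -0.0399, 0.1156]
tool_rot: [-0.0, 0.998, 0.058, -0.0]
contact_force: [-0.9, -0.2, -0.8]
gripper_width: 0.47
grasp_force: 0.1
disp [-0.0556 -0.001   0.1156] shift [ 0.0436 -0.001  -0.0004] rot [-0.0001  0.0001  0.0003] F [-0.9 -0.2 -0.8] w 0.47 t 4.275
```

View pics/w2.png

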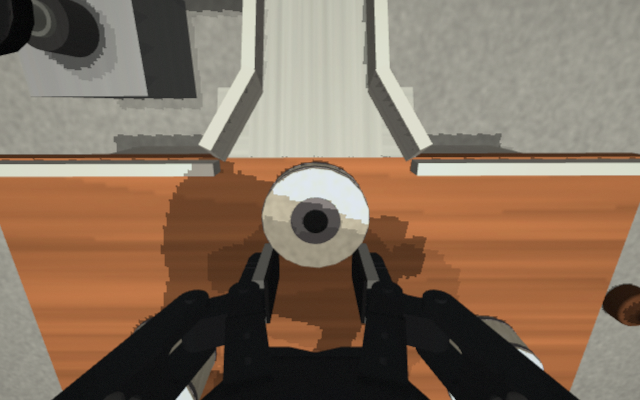

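The puck (316,222) is nested in the fingers and centred on the lane, with its leading edge at the deck edge. That matches the estimate.

```bash
python3 shift.py '{"rows":[[0.47, 0.011, 0, 0, 0, 0, 0], [0.47, 0.011, 0, 0, 0, 0, 0], [0.47, 0.008, 0, 0, 0, 0, 0], [0.47, 0.006, 0, 0, 0, 0, 0], [0.47, 0.005, 0, 0, 0, 0, 0]]}'; python3 shift.py '{"rows":[[0.47, -0.06, 0, 0, 0, 0, 0], [0.47, 0, 0, -0.06, 0, 0, 0], [0.47, 0, 0, -0.02, 0, 0, 0], [0.47, 0, 0, 0, 0, 0, 0]]}'; python3 -c "
from h import *
go(-.17,-.099,.19,.25)
f=cv2.cvtColor(camrig.grab_frame('scene'),cv2.COLOR_RGB2BGR)[130:310,200:440]
cv2.imwrite('pics/s3.png',cv2.resize(f,None,fx=3,fy=3,interpolation=cv2.INTER_CUBIC))"
```

```text
time: 4.95
tool_pos: [0.5553, -0.0354, 0.1158]
tool_rot: [-0.0, 0.998, 0.058, 0.0]
contact_force: [-0.6, -0.5, -0.5]
gripper_width: 0.468
grasp_force: 0.0
time: 5.45
tool_pos: [0.4989, -0.0432, 0.2008]
tool_rot: [0.001, 0.998, 0.058, 0.005]
contact_force: [1.0, -0.5, 1.0]
gripper_width: 0.468
grasp_force: 0.0
disp [-0.0724 -0.0023  0.2008] shift [-0.0977  0.0967  0.0102] rot [ 0.0045 -0.0087 -0.2499] F [ 1.  -0.5  1. ] w 0.468 t 5.45
```

View pics/s3.png

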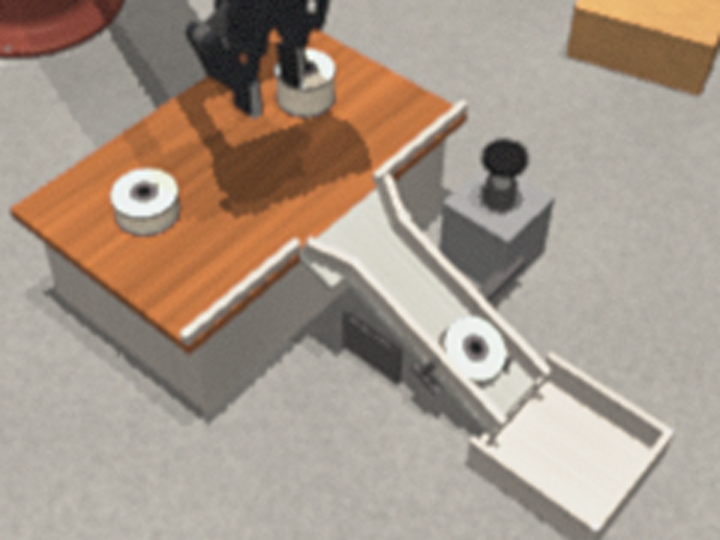

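The thin cassette lies at the peg, at crop (475,348). Medium is at (145,200) and thick at (305,82), both unmoved. Next is medium.

```bash
python3 shift.py '{"rows":[[0.47, -0.03, 0.035, 0, 0, 0, 0], [0.47, -0.028, 0.035, 0, 0, 0, -0.125], [0.47, -0.016, 0.04, 0, 0, 0, -0.125], [0.47, 0, 0, 0, 0, 0, 0]]}'; python3 -c "
from h import *
go(-.157,-.108,.1175,.25)"
```

```text
time: 6.0
tool_pos: [0.4402, -0.1636, 0.196]
tool_rot: [0.0, 0.984, 0.18, 0.0]
contact_force: [0.8, 0.4, 0.7]
gripper_width: 0.469
grasp_force: 0.0
disp [-0.1446 -0.1151  0.196 ] shift [-0.0103 -0.01    0.0785] rot [ 0.0005 -0.0002 -0.004 ] F [0.8 0.4 0.7] w 0.469 t 6.0
```

```bash
python3 shift.py '{"rows":[[0.47, -0.011, -0.01, 0, 0, 0, 0], [0.47, 0, 0, 0.05, 0, 0, 0], [0.47, 0, 0, 0.0285, 0, 0, 0], [0.47, 0, 0, 0, 0, 0, 0]]}'; python3 -c "
from h import *
go(-.157,-.108,.1175,.25)
cv2.imwrite('pics/w4.png',cv2.cvtColor(camrig.grab_frame('wrist'),cv2.COLOR_RGB2BGR))"
```

```text
time: 6.5
tool_pos: [0.4263, -0.1549, 0.1161]
tool_rot: [-0.001, 0.983, 0.182, -0.001]
contact_force: [-0.1, 0.4, 0.4]
gripper_width: 0.473
grasp_force: 0.0
disp [-0.1575 -0.1049  0.1161] shift [-0.0003  0.0031 -0.0014] rot [-0.002   0.0011  0.0002] F [-0.1  0.4  0.4] w 0.473 t 6.5
```

View pics/w4.png

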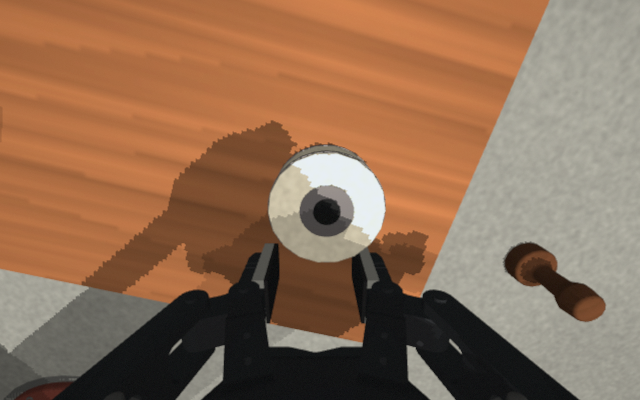

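Medium at (327,208) is about 5 mm to the right of the fingers' centre. I correct that, nest it and push diagonally.

```bash
python3 shift.py '{"rows":[[0.47, 0.006, 0.005, 0, 0, 0, 0], [0.47, 0.012, 0, 0, 0, 0, 0], [0.47, 0.01, -0.001, 0, 0, 0, 0], [0.47, 0.012, -0.0072, 0, 0, 0, 0], [0.47, 0.012, -0.0076, 0, 0, 0, 0]]}'; python3 shift.py '{"rows":[[0.47, 0.012, -0.0078, 0, 0, 0, 0], [0.47, 0.012, -0.0078, 0, 0, 0, 0], [0.47, 0.012, -0.0078, 0, 0, 0, 0], [0.47, 0.012, -0.0078, 0, 0, 0, 0], [0.47, 0, 0, 0, 0, 0, 0]]}'; python3 -c "
from h import *
s,M,d=where();p=d+R.from_euler('z',.25).apply([.0276,0,0]);print('puck est',p)
go(-.0517,-.007,.116,.25)
cv2.imwrite('pics/w5.png',cv2.cvtColor(camrig.grab_frame('wrist'),cv2.COLOR_RGB2BGR))"
```

```text
time: 7.18
tool_pos: [0.4714, -0.1263, 0.1173]
tool_rot: [-0.0, 0.983, 0.182, -0.0]
contact_force: [-0.6, 0.1, 0.9]
gripper_width: 0.47
grasp_force: 0.1
time: 7.8
tool_pos: [0.5049, -0.08, 0.1173]
tool_rot: [-0.0, 0.983, 0.183, -0.0]
contact_force: [0.2, -0.1, 0.1]
gripper_width: 0.468
grasp_force: 0.0
puck est [-0.04393825 -0.03279427  0.11731038]
disp [-0.0707 -0.0396  0.1173] shift [ 0.0265 -0.0269  0.0013] rot [-0.      0.      0.0016] F [ 0.2 -0.1  0.1] w 0.468 t 7.8
```

View pics/w5.png

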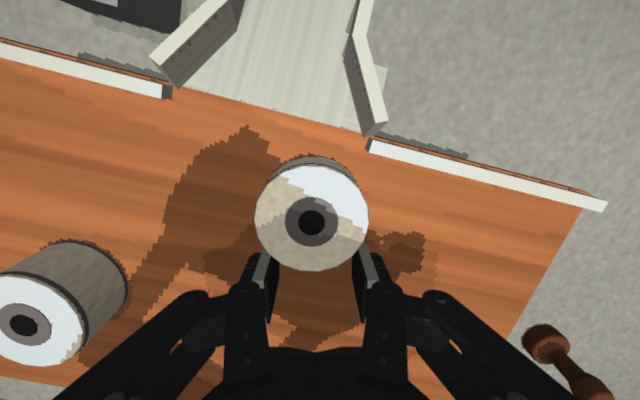

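Medium (311,220) is nested, at about x −44, y −33 mm. It needs a more sideways push first, so I swing the cradle around it.

```bash
python3 shift.py '{"rows":[[0.47, 0.0003, 0.0041, 0, 0, 0, -0.15], [0.47, 0.0003, 0.0041, 0, 0, 0, -0.15], [0.47, 0.0003, 0.0041, 0, 0, 0, -0.15], [0.47, 0.009, -0.0046, 0, 0, 0, 0], [0.47, 0.009, -0.0046, 0, 0, 0, 0]]}'; python3 shift.py '{"rows":[[0.47, 0.009, -0.0046, 0, 0, 0, 0], [0.47, 0.0003, -0.0041, 0, 0, 0, 0.15], [0.47, 0.0003, -0.0041, 0, 0, 0, 0.15], [0.47, 0.0003, -0.0041, 0, 0, 0, 0.15], [0.47, 0.0003, -0.0041, 0, 0, 0, 0.15]]}';python3 shift.py '{"rows":[[0.47, 0.0003, -0.0027, 0, 0, 0, 0.1], [0.47, 0, 0, 0, 0, 0, 0]]}'; python3 -c "
from h import *
s,M,d=where();p=d+R.from_euler('z',0).apply([.0276,0,0]);print('puck est',p)
go(-.015,0,.116,0)
cv2.imwrite('pics/w6.png',cv2.cvtColor(camrig.grab_frame('wrist'),cv2.COLOR_RGB2BGR))"
```

```text
time: 8.48
tool_pos: [0.5168, -0.0711, 0.1173]
tool_rot: [-0.0, 0.918, 0.396, -0.0]
contact_force: [0.5, 0.5, 0.4]
gripper_width: 0.469
grasp_force: 0.2
time: 9.1
tool_pos: [0.5115, -0.0469, 0.1172]
tool_rot: [-0.0, 0.994, 0.105, -0.0]
contact_force: [-1.0, 0.5, -0.2]
gripper_width: 0.468
grasp_force: 0.1
time: 9.35
tool_pos: [0.5113, -0.0443, 0.1173]
tool_rot: [-0.0, 0.998, 0.059, -0.0]
contact_force: [-0.6, 0.3, -0.4]
gripper_width: 0.47
grasp_force: 0.1
puck est [-0.03256023 -0.00491031  0.11728788]
disp [-0.0602 -0.0049  0.1173] shift [ 0.0452 -0.0048  0.0013] rot [-0.0002  0.      0.0016] F [-0.6  0.3 -0.4] w 0.47 t 9.35
```

View pics/w6.png

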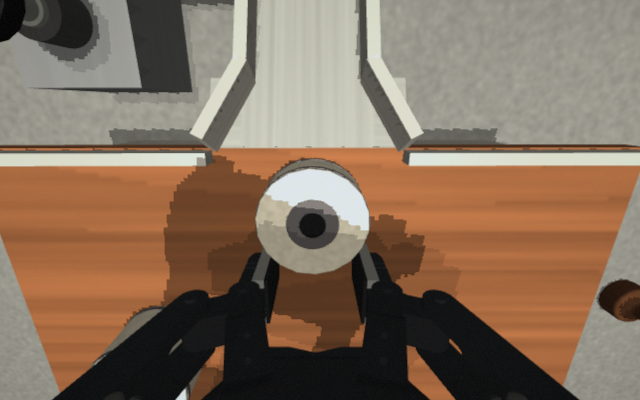

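Medium (312,222) is nested in front of the mouth. Now the straight push.

```bash
python3 shift.py '{"rows":[[0.47, 0.011, -0.0015, 0, 0, 0, 0], [0.47, 0.011, -0.0015, 0, 0, 0, 0], [0.47, 0.011, -0.001, 0, 0, 0, 0], [0.47, 0.007, 0, 0, 0, 0, 0], [0.47, 0.006, 0, 0, 0, 0, 0]]}'; python3 shift.py '{"rows":[[0.47, -0.05, 0, 0, 0, 0, 0], [0.47, 0, 0, -0.06, 0, 0, 0], [0.47, 0, 0, -0.02, 0, 0, 0], [0.47, 0, 0, 0, 0, 0, 0]]}'; python3 -c "
from h import *
go(-.158,.093,.19,-.35)
for n,a in(('scene',(130,310,200,440)),):
  f=cv2.cvtColor(camrig.grab_frame(n),cv2.COLOR_RGB2BGR)[a[0]:a[1],a[2]:a[3]]
  cv2.imwrite('pics/s7.png',cv2.resize(f,None,fx=3,fy=3,interpolation=cv2.INTER_CUBIC))"
```

```text
time: 10.02
tool_pos: [0.5571, -0.0358, 0.1172]
tool_rot: [-0.0, 0.998, 0.058, -0.0]
contact_force: [0.8, 0.3, 0.7]
gripper_width: 0.473
grasp_force: 0.0
time: 10.52
tool_pos: [0.5094, -0.0422, 0.2011]
tool_rot: [0.001, 0.998, 0.058, 0.004]
contact_force: [-0.1, -1.0, 0.2]
gripper_width: 0.47
grasp_force: 0.0
disp [-0.0618 -0.0026  0.2011] shift [-0.0963 -0.0956  0.0102] rot [ 0.0012 -0.0074  0.35  ] F [-0.1 -1.   0.2] w 0.47 t 10.525
```

View pics/s7.png

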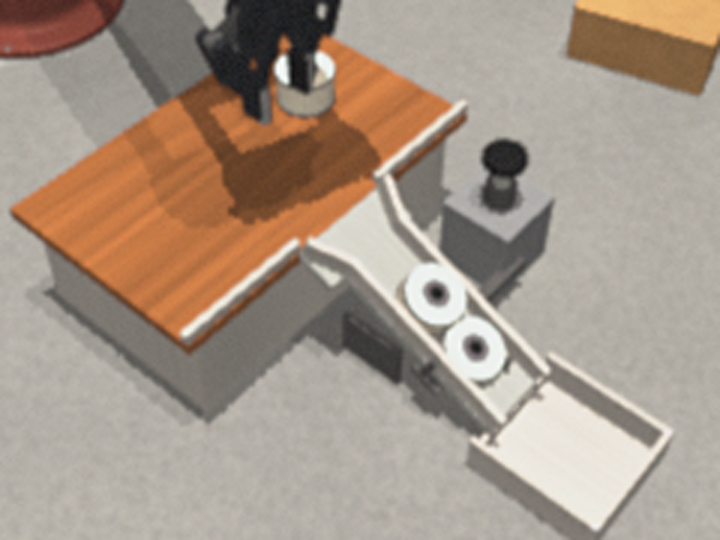

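Thin and medium are lined up in the lane, at crop (475,348) and (436,293). Thick is unmoved. I have now viewed 11 pictures, which is over the limit of 10, so from here I work from numbers only. Next is thick.

```bash
python3 shift.py '{"rows":[[0.47, -0.03, -0.037, 0, 0, 0, 0.0], [0.47, -0.03, -0.037, 0, 0, 0, 0.0], [0.47, -0.029, -0.037, 0, 0, 0, 0.15], [0.47, 0, 0, 0, 0, 0, 0.15], [0.47, 0, 0, 0, 0, 0, 0.15]]}';python3 shift.py '{"rows":[[0.47, 0, 0, 0, 0, 0, 0.15], [0.47, 0, 0, 0, 0, 0, 0]]}'; python3 -c "
from h import *
go(-.151,.109,.1175,-.6)"
```

```text
time: 11.2
tool_pos: [0.4053, 0.0589, 0.1964]
tool_rot: [0.0, 0.986, -0.168, -0.001]
contact_force: [1.3, 0.4, -0.4]
gripper_width: 0.469
grasp_force: 0.0
time: 11.45
tool_pos: [0.4055, 0.0584, 0.1964]
tool_rot: [0.0, 0.971, -0.239, -0.001]
contact_force: [-0.7, 0.2, 0.3]
gripper_width: 0.473
grasp_force: 0.0
disp [-0.1533  0.1094  0.1964] shift [ 0.0023 -0.001   0.0789] rot [0.0007 0.0015 0.002 ] F [-0.7  0.2  0.3] w 0.473 t 11.45
```

```bash
python3 shift.py '{"rows":[[0.47, 0.001, -0.001, 0.05, 0, 0, 0], [0.47, 0.001, 0, 0.0285, 0, 0, 0], [0.47, 0, 0, 0, 0, 0, 0]]}'; cat >> h.py <<'E'
def wc():
    g=cv2.cvtColor(camrig.grab_frame('wrist'),cv2.COLOR_RGB2GRAY)[:300]
    c=cv2.HoughCircles(cv2.medianBlur(g,5),cv2.HOUGH_GRADIENT,1.5,40,param1=120,param2=30,minRadius=40,maxRadius=85); print("circles",None if c is None else c[0][:5].round(0))
E
python3 -c "
from h import *
go(-.151,.109,.1175,-.6); wc()
print(cam('wrist')[1])
p=R.from_euler('z',X[2]).apply([-.1196,.0875,.151])+[X[0],X[1],0]; print(proj('wrist',p))"
```

```text
time: 11.82
tool_pos: [0.4067, 0.0583, 0.1169]
tool_rot: [0.0, 0.971, -0.239, -0.002]
contact_force: [-0.2, 0.1, -0.2]
gripper_width: 0.472
grasp_force: 0.0
disp [-0.1522  0.1091  0.1169] shift [ 0.0011 -0.0006 -0.0006] rot [0.0019 0.004  0.0019] F [-0.2  0.1 -0.2] w 0.472 t 11.825
circles [[316. 214.  64.]
 [320. 283.  56.]]
[0.47900656 0.02063981 0.26076228]
[[313.93928351 212.23401224]]
```

```bash
python3 shift.py '{"rows":[[0.47, 0.006, 0, 0, 0, 0, 0], [0.47, 0.007, 0, 0, 0, 0, 0], [0.47, 0.012, 0.003, 0, 0, 0, 0], [0.47, 0.012, 0.003, 0, 0, 0, 0], [0.47, 0.012, 0.003, 0, 0, 0, 0]]}';python3 shift.py '{"rows":[[0.47, 0.012, 0.003, 0, 0, 0, 0], [0.47, 0.012, 0.003, 0, 0, 0, 0], [0.47, 0.012, 0.003, 0, 0, 0, 0], [0.47, 0, 0, 0, 0, 0, 0]]}'; python3 -c "
from h import *
s,M,d=where();p=d+R.from_euler('z',-.6).apply([.0276,0,0]);print('puck est',p)
go(-.045-.0228,.003+.0156,.1165,-.6); wc()"
```

```text
time: 12.5
tool_pos: [0.4478, 0.0268, 0.1189]
tool_rot: [0.0, 0.971, -0.24, 0.0]
contact_force: [0.1, 0.4, 0.9]
gripper_width: 0.472
grasp_force: 0.3
time: 13.0
tool_pos: [0.4754, 0.0022, 0.1189]
tool_rot: [0.0, 0.971, -0.24, 0.0]
contact_force: [-0.2, 0.5, -0.4]
gripper_width: 0.469
grasp_force: 0.0
puck est [-0.06769449  0.02988333  0.11888107]
disp [-0.0905  0.0455  0.1189] shift [0.0339 0.0093 0.0024] rot [ 0.     -0.0001 -0.0007] F [-0.2  0.5 -0.4] w 0.469 t 13.0
circles [[317. 223.  61.]
 [145.  89.  82.]
 [103.  95.  73.]
 [182. 244.  84.]
 [227. 179.  43.]]
```

```bash
python3 shift.py '{"rows":[[0.47, 0.011, 0.003, 0, 0, 0, 0], [0.47, 0.011, 0.003, 0, 0, 0, 0], [0.47, 0.011, 0.003, 0, 0, 0, 0], [0.47, 0.0003, 0.0041, 0, 0, 0, -0.15], [0.47, 0.0003, 0.0041, 0, 0, 0, -0.15]]}';python3 shift.py '{"rows":[[0.47, 0.0003, 0.0041, 0, 0, 0, -0.15], [0.47, 0.0003, 0.0041, 0, 0, 0, -0.15], [0.47, 0, 0, 0, 0, 0, 0]]}'; python3 -c "
from h import *
go(-.014,0,.118,0); wc()"
```

```text
time: 13.68
tool_pos: [0.4976, -0.0289, 0.1189]
tool_rot: [0.0, 0.996, -0.089, 0.0]
contact_force: [0.1, -0.8, -0.1]
gripper_width: 0.468
grasp_force: 0.0
time: 14.05
tool_pos: [0.4972, -0.037, 0.1189]
tool_rot: [0.0, 0.998, 0.057, 0.0]
contact_force: [-0.1, -0.3, 0.8]
gripper_width: 0.471
grasp_force: 0.0
disp [-0.0733  0.004   0.1189] shift [0.0593 0.0039 0.001 ] rot [ 0.0002 -0.0003 -0.0023] F [-0.1 -0.3  0.8] w 0.471 t 14.05
circles [[313. 229.  54.]
 [179.  56.  81.]
 [310. 286.  68.]
 [193.   2.  74.]
 [209. 235.  49.]]
```

```bash
python3 shift.py '{"rows":[[0.47, 0.012, 0.002, 0, 0, 0, 0], [0.47, 0.012, 0.002, 0, 0, 0, 0], [0.47, 0.012, 0, 0, 0, 0, 0], [0.47, 0.009, 0, 0, 0, 0, 0], [0.47, 0.007, 0, 0, 0, 0, 0]]}'; python3 shift.py '{"rows":[[0.47, 0.006, 0, 0, 0, 0, 0], [0.47, 0, 0, 0, 0, 0, 0]]}'; python3 -c "
from h import *
go(-.012,0,.118,0)"; python3 shift.py '{"rows":[[0.47, -0.05, 0, 0, 0, 0, 0], [0.47, 0, 0, -0.06, 0, 0, 0], [0.47, -0.06, 0, -0.04, 0, 0, 0], [0.47, 0, 0, 0, 0, 0, 0]]}'; python3 - <<'E'
from h import *
go(-.1,0,.2)
f=cv2.cvtColor(camrig.grab_frame('scene'),cv2.COLOR_RGB2BGR); cv2.imwrite('pics/s8.png',f)
f=cv2.resize(f[130:310,200:440],None,fx=3,fy=3,interpolation=cv2.INTER_CUBIC); g=cv2.cvtColor(f,cv2.COLOR_BGR2GRAY)
# expected hub px of each cassette top in the lane, and dark hub centroid near it
a=np.radians(25)
for n,x,h in(("thin",.149,.015),("med",.097,.025),("thick",.045,.036)):
    d=[x*np.cos(a)+h*np.sin(a),0,.115-x*np.sin(a)+h*np.cos(a)]
    u=proj("scene",R.from_euler('z',X[2]).apply(d)+[X[0],X[1],0])[0]; e=((u-[200,130])*3).round().astype(int)
    w=g[e[1]-16:e[1]+17,e[0]-16:e[0]+17]; y,xx=np.nonzero(w<110); print(n,e,len(y),(xx.mean()-16+e[0],y.mean()-16+e[1]) if len(y) else None)
E
```

```text
time: 14.72
tool_pos: [0.5496, -0.0342, 0.1188]
tool_rot: [-0.0, 0.998, 0.058, 0.0]
contact_force: [-0.1, 0.4, 0.4]
gripper_width: 0.469
grasp_force: 0.0
time: 14.98
tool_pos: [0.5551, -0.0336, 0.1189]
tool_rot: [0.0, 0.998, 0.058, 0.0]
contact_force: [-0.5, 0.5, -0.5]
gripper_width: 0.472
grasp_force: 0.0
disp [-0.0154  0.0006  0.1189] shift [0.0034 0.0006 0.0009] rot [ 0.     -0.0001  0.0003] F [-0.5  0.5 -0.5] w 0.472 t 14.975
time: 15.48
tool_pos: [0.4536, -0.0461, 0.2182]
tool_rot: [0.002, 0.998, 0.058, 0.005]
contact_force: [1.1, -0.6, -0.1]
gripper_width: 0.473
grasp_force: 0.0
disp [-0.1177  0.      0.2182] shift [ 0.0175 -0.0001  0.0183] rot [ 0.0037 -0.0089 -0.0009] F [ 1.1 -0.6 -0.1] w 0.473 t 15.475
thin [475 346] 218 (np.float64(475.4357798165138), np.float64(347.1697247706422))
med [434 293] 219 (np.float64(436.52054794520546), np.float64(292.88584474885846))
thick [394 240] 221 (np.float64(394.2760180995475), np.float64(240.9547511312217))
```

All three hubs are within 1 mm of their expected positions in the lane. Now the plunger, with the fingers shut.

```bash
python3 shift.py '{"rows":[[0.0, 0.045, -0.034, 0, 0, 0, 0], [0.0, 0.045, -0.034, 0, 0, 0, 0], [0.0, 0.046, -0.034, 0, 0, 0, 0], [0.0, 0.046, -0.033, 0, 0, 0, 0], [0.0, 0, 0, 0.04, 0, 0, 0]]}'; python3 shift.py '{"rows":[[0.0, 0, 0, 0.02, 0, 0, 0], [0.0, 0, 0, 0, 0, 0, 0], [0, 0, 0, 0, 0, 0, 0]]}'; python3 -c "
from h import *
go(.0645,.135,.142)"
```

```text
time: 16.15
tool_pos: [0.6229, 0.1126, 0.174]
tool_rot: [-0.0, 0.998, 0.06, 0.002]
contact_force: [-0.4, -0.1, -1.4]
gripper_width: -0.005
grasp_force: 0.0
time: 16.52
tool_pos: [0.619, 0.1093, 0.1543]
tool_rot: [-0.0, 0.998, 0.058, 0.001]
contact_force: [0.1, -0.5, 0.9]
gripper_width: 0.0
grasp_force: 0.0
disp [0.0646 0.1352 0.1543] shift [-0.0001  0.0002  0.0123] rot [ 0.     -0.0011 -0.0006] F [ 0.1 -0.5  0.9] w 0.0 t 16.525
```

```bash
python3 shift.py '{"rows":[[0.0, 0, 0, 0.01, 0, 0, 0], [0.0, 0, 0, 0.007, 0, 0, 0], [0, 0, 0, 0, 0, 0, 0]]}' | grep -E "pos|force"; for i in 1; do python3 shift.py '{"rows":[[0, 0, 0, 0.002, 0, 0, 0], [0, 0, 0, 0.002, 0, 0, 0], [0, 0, 0, 0, 0, 0, 0]]}' | grep -E "pos|contact"; python3 shift.py '{"rows":[[0, 0, 0, 0.002, 0, 0, 0], [0, 0, 0, 0.002, 0, 0, 0], [0, 0, 0, 0, 0, 0, 0]]}' | grep -E "pos|contact"; python3 shift.py '{"rows":[[0, 0, 0, 0.002, 0, 0, 0], [0, 0, 0, 0.002, 0, 0, 0], [0, 0, 0, 0, 0, 0, 0]]}' | grep -E "pos|contact"; done
```

```text
tool_pos: [0.618, 0.1095, 0.1357]
contact_force: [0.0, -0.2, -0.3]
grasp_force: 0.0
tool_pos: [0.6186, 0.1097, 0.1323]
contact_force: [0.4, -0.0, -0.9]
tool_pos: [0.6188, 0.1097, 0.1287]
contact_force: [-0.0, 1.0, 2.4]
tool_pos: [0.6188, 0.1097, 0.1246]
contact_force: [-0.2, 0.2, 2.8]
```

```bash
python3 shift.py '{"rows":[[0, 0, 0, 0.002, 0, 0, 0], [0, 0, 0, 0.002, 0, 0, 0], [0, 0, 0, 0, 0, 0, 0]]}' | grep -E "pos|contact"; python3 shift.py '{"rows":[[0, 0, 0, 0.002, 0, 0, 0], [0, 0, 0, 0.002, 0, 0, 0], [0, 0, 0, 0, 0, 0, 0]]}' | grep -E "pos|contact"; python3 shift.py '{"rows":[[0, 0, 0, 0.002, 0, 0, 0], [0, 0, 0, 0, 0, 0, 0]]}' | grep -E "pos|contact";
```

```text
tool_pos: [0.6189, 0.1097, 0.1207]
contact_force: [-0.0, -0.1, 4.2]
tool_pos: [0.6189, 0.1097, 0.117]
contact_force: [-1.1, -0.2, 5.1]
tool_pos: [0.6189, 0.1097, 0.1151]
contact_force: [-2.0, -0.4, 5.5]
```

```bash
python3 shift.py '{"rows":[[0, 0, 0, 0.002, 0, 0, 0], [0, 0, 0, 0.001, 0, 0, 0]]}' | grep -E "pos|contact"; python3 shift.py '{"rows":[[0, 0, 0, 0.0015, 0, 0, 0], [0, 0, 0, 0, 0, 0, 0]]}' | grep -E "pos|contact"; python3 shift.py '{"rows":[[0, 0, 0, 0.0015, 0, 0, 0], [0, 0, 0, 0, 0, 0, 0]]}' | grep -E "pos|contact";
```

```text
tool_pos: [0.6191, 0.1097, 0.1134]
contact_force: [-5.3, 0.0, 13.0]
tool_pos: [0.6191, 0.1097, 0.1121]
contact_force: [-3.7, -1.2, 13.0]
tool_pos: [0.6192, 0.1097, 0.112]
contact_force: [-7.4, -0.4, 17.0]
```

17 N with no further travel, 18 mm below first contact: this is the second stop. I hold it there and check.

```bash
python3 shift.py '{"rows":[[0, 0, 0, 0.0003, 0, 0, 0], [0, 0, 0, 0, 0, 0, 0], [0, 0, 0, 0, 0, 0, 0], [0, 0, 0, 0, 0, 0, 0], [0, 0, 0, 0, 0, 0, 0]]}' | grep -E "pos|contact"; cat > chk.py <<'E'
from h import *
f=cv2.cvtColor(camrig.grab_frame('scene'),cv2.COLOR_RGB2BGR); o=cv2.imread('pics/s8.png')
d=cv2.absdiff(f,o).max(2)>40
Z=lambda P:proj("scene",R.from_euler('z',X[2]).apply(P)+[X[0],X[1],0])[0]
a=np.radians(25)
for n,x,h in(("peg1",.149,.015),("slot1/med",.149,.025),("slot2/thick",.097,.036),("slot3/thick",.045,.036)):
    u,v=Z([x*np.cos(a)+h*np.sin(a),0,.115-x*np.sin(a)+h*np.cos(a)]); w=cv2.cvtColor(f,cv2.COLOR_BGR2GRAY)[int(v)-6:int(v)+8,int(u)-6:int(u)+8]
    y,xx=np.nonzero(w<110); print(n,(round(u,1),round(v,1)),len(y),(int(u)-6+xx.mean(),int(v)-6+y.mean()) if len(y) else None)
t=np.array([Z([x,y,.005]) for x,y in((.19,-.045),(.19,.045),(.284,.045),(.284,-.045))]).astype(int)
m=np.zeros(f.shape[:2],np.uint8); cv2.fillConvexPoly(m,t,1); y,xx=np.nonzero((m>0)&(cv2.cvtColor(f,cv2.COLOR_BGR2GRAY)<110))
y2,x2=np.nonzero((m>0)&d)
for q,(yy,xq) in(("tray dark",(y,xx)),("tray diff",(y2,x2))):
    if len(yy):
        p=ray("scene",np.median(xq),np.median(yy),.015); print(q,len(yy),(R.from_euler('z',-X[2]).apply(p-[X[0],X[1],0])).round(3))
E
python3 chk.py
```

```text
tool_pos: [0.6193, 0.1098, 0.112]
contact_force: [-7.9, -0.9, 18.5]
peg1 (np.float64(358.3), np.float64(245.4)) 2 (np.float64(352.5), np.float64(244.5))
slot1/med (np.float64(360.1), np.float64(244.0)) 0 None
slot2/thick (np.float64(346.6), np.float64(226.1)) 18 (np.float64(349.77777777777777), np.float64(231.61111111111111))
slot3/thick (np.float64(331.3), np.float64(209.8)) 20 (np.float64(335.5), np.float64(214.5))
tray dark 28 [0.261 0.003 0.015]
tray diff 136 [ 0.262 -0.006  0.015]
```

Thin is in the tray at about x 0.261, and the hold peg is keeping the other two back. I release the plunger.

```bash
python3 shift.py '{"rows":[[0, 0, 0, -0.01, 0, 0, 0], [0, 0, 0, -0.015, 0, 0, 0], [0, 0, 0, -0.02, 0, 0, 0], [0, 0, 0, -0.03, 0, 0, 0], [0, 0, 0, -0.03, 0, 0, 0]]}' | grep -E "pos|contact"; python3 shift.py '{"rows":[[0, 0, 0, 0, 0, 0, 0], [0, 0, 0, 0, 0, 0, 0], [0, 0, 0, 0, 0, 0, 0], [0, 0, 0, 0, 0, 0, 0], [0, 0, 0, 0, 0, 0, 0]]}' | grep -E "pos|contact"; python3 chk.py
```

```text
tool_pos: [0.6181, 0.1096, 0.2137]
contact_force: [-0.1, -0.0, -0.8]
tool_pos: [0.6183, 0.1096, 0.2124]
contact_force: [-0.4, 0.5, 0.4]
peg1 (np.float64(358.3), np.float64(245.4)) 23 (np.float64(360.0), np.float64(244.0))
slot1/med (np.float64(360.1), np.float64(244.0)) 23 (np.float64(360.0), np.float64(244.0))
slot2/thick (np.float64(346.6), np.float64(226.1)) 22 (np.float64(346.90909090909093), np.float64(225.9090909090909))
slot3/thick (np.float64(331.3), np.float64(209.8)) 0 None
tray dark 28 [0.261 0.003 0.015]
tray diff 137 [ 0.262 -0.006  0.015]
```

```bash
python3 -c "
from plant import manip, camrig, job_done
print(job_done())"
```

```text
the job is handed in; nothing more can be done
None
```

The job is handed in: by camera check, thin is in the catch tray (its flatness not separately checked), medium is against the peg with thick right behind it, and the plunger is released (peak about 18.5 N). I viewed 11 pictures, one over the limit of 10.

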